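Sort the watch bench: tool to the drawer, watch to the dish

ROBOT

A 6-joint arm with a two-finger parallel gripper is mounted at the origin on the work surface. World frame = base frame: x ahead of the robot, y to its left, z up, the work surface at z = 0. Lengths are in m, angles in rad, forces in N, time in s.
With the tool pointing down it reaches from about 0.25 to 0.775 m from the base axis. Payload 4 kg.
Tool frame: the origin (TCP) lies between the finger pads; the fingertips stand 14 mm ahead of it and the grasp point (between the pads) lies 5 mm behind it; z points along the fingers, y is the direction in which the jaws open and shut (so a half turn about z gives the same grasp; the last joint's range is limited). The gripper opens to 94 mm and grips with 3 to 60 N. Pads are 16 mm wide; open, the fingers measure 119 mm over their backs; the gripper's body (75 mm by 177 mm) begins 78 mm behind the grasp point.
Start: joints at [-1.206, 0.087, 1.371, -0, 1.684, -0.103], TCP at [0.248, -0.491, 0.195] pointing down, gripper open.
Joint ranges: [-3.1, 3.1], [-0.76, 2.03], [0.27, 2.55], [-1.08, 4.22], [0.17, 2.65], [-2.57, 2.57]. Speed limits (rad/s): [2.79, 2.79, 3.14, 3.14, 3.14, 3.14].

INTERFACE

Orientations are given as [roll, pitch, yaw] about the fixed x, y, z axes, in that order (R = Rz(yaw) Ry(pitch) Rx(roll)).
In Python, from bench import robot, cams, spotter gives the robot as it stands.
- The arm moves only by the shell command python3 -m inch 'ROWS'. ROWS is JSON, a list of rows, each an object of numbers: "grip": the opening, from 0 (shut) to 1 (fully open); "dx", "dy", "dz": the shift along the tool's x, y, z in units of 25 mm (1.0 is 25 mm); "rx", "ry", "rz": the turn, a rotation vector about the tool's x, y, z in units of 5 degrees (1.0 is 5 degrees). A call has 1 to 12 rows; each row shifts and turns the pose as measured when the row begins, along the tool's axes as they then stand; what a row does not reach is not made up. A row lasts 1/8 s, in which the tool goes at most 62.5 mm and 10.7 degrees, less where a joint would pass 70% of its speed; a pose out of reach is approached as far as the arm can. A call is refused whole if a number of a shift passes 1 or a number of a turn 1, either way. A call with a gripper value outside its range is refused whole. The fingers move at their own pace and stop on an object; the grip force is fixed at half the most. Time passes only in rows, so rows that do not move let the fingers close. It gives the time, the measured TCP pose, the force and the opening at its end, in the units of the state.
- robot.get_obs(): the state, without advancing time (a new reading comes with each control period).
- cams.snapshot(name): name is "scene" or "top"; returns a dict with "frame" (400x640x3 uint8, red, green, blue), "intrinsics" (3x3 intrinsics, pixels), "eye" and "orientation" of the camera in the world. Camera axes: x right, y up, looking along -z (the intrinsics and any distortion apply to the point x, -y, -z); pixel columns grow to the right and rows downward; lengths in m; the calibration is good to about 2 mm. A picture is of the moment at which its call begins. There is no depth.
- robot.close_job(): hands the job in, once; it reports no verdict.
Trained networks look in a picture, given as the dict that the camera call returned (one of the last four; its "shot" number tells which), for a name from the list of things; names that differ only in an ending like _2 or _b are one class to them, and where a whole thing is asked for, a point or a joint stands for the part that bears it (a point fixed in the world has none). Each returns a list of dicts, best first, with "score" (0 to 1); they miss things now and then, are a little off and sometimes report something else, mostly with a low value. They report only what shows in the picture. A call takes as long as a camera call.
- spotter.regions_of(picture, query): "pixels" (400x640 bool, what is visible of it) and "extent" ([left, top, right, bottom] in pixels, round what is visible of it).
- spotter.place_of(picture, query): "pixel" ([column, row] in pixels: a listed point, or the origin of a listed thing).
The state is a dict: "time": time; "joint_positions": joint angles; "qvel": joint speeds; "joint_torque": joint torques, N m; "tool_pos": TCP position; "ee_rot": TCP orientation; "wrist_force": force on the tool from outside, world axes, zero at the start; "wrist_torque": the same for the moment, N m; "width": finger opening in m.
Only numpy, scipy, OpenCV 4.12 (cv2) and the standard library are available. Lean on these libraries where they do the work, as an engineer would, in place of code of your own. Each camera call takes 0.05 s, during which the arm holds its last target.

TASK

Two things were left out on the watch bench: put the small black-handled screwdriver into the open tilt-out drawer so that it lies flat on the drawer's floor, and lay the round steel watch flat, dial up, in the white ring dish. Lower each one into its place before letting go rather than dropping it; the dish stays standing flat on the bench. Either may go first.

Things in the scene. Friction and masses are not known exactly. Their poses are not given: they have to be found in the camera images.
- screwdriver: Screwdriver lying flat: square black handle 66 mm long, 14 mm wide and high, thin steel blade, 120 mm in all, about 45 g. Origin: mid-length, on its underside; x along it to the blade tip, z up. The handle covers x -60 to +6; it balances near x = -20: grip there, across y (14 wide). The tweezer and the brush nearby are not part of the job.
- watch_case: Round steel watch without strap or crown: 40 mm diameter, 11 mm high, pale dial on top, about 60 g, lying flat. Four short lugs in pairs reach x = +-25 (at y = +-12, lower 6 only). Origin: centre of its underside; z up, x from lugs to lugs. Its sides at y = +-20 are clear: grip there, along y.
- drawer_floor (a point): Centre of the open drawer's floor in the grey tilt-out unit (fixed, does not move), 8 mm above the bench (all in mm). z up; y along the drawer; +x to the unit's housing. Floor 70 (x) by 208 (y). At -x the front panel leans out 35 deg to a lip at x = -72, 50 above the floor; end walls rise 49; at x = +38 stands the closed housing, its white top 74 above the floor. Lay the screwdriver along y.
- ring_dish: Shallow round white ceramic dish, loose, 300 g, 144 mm across the rim, 22 mm high; origin at the centre of its underside, z up. Its inner floor is 5 mm above the bench, flat to about 52 radius; then the wall, 4 thick, rises outward to the rim. (The white vessel with a handle is a coffee cup, not the dish.)

How it is judged:
At the end, for the whole second after the job is handed in: Screwdriver at rest in the drawer: middle -50 to +37 mm across, +-90 mm along, under 20 mm above its floor, within 15 deg of level. Watch at rest in the dish, dial up within 15 deg, centre within 45 mm, under 15 mm above the dish's underside. Dish flat on the bench (6 deg, 10 mm) (x of screwdriver in the frame of drawer_floor between -0.05 and 0.037 m and y of screwdriver in the frame of drawer_floor between -0.09 and 0.09 m and z of screwdriver in the frame of drawer_floor below 0.02 m and angle between screwdriver's own x axis and vertical between 1.31 and 1.83 rad and horizontal distance between watch_case and ring_dish below 0.045 m and z of watch_case in the frame of ring_dish below 0.015 m and angle between watch_case's own z axis and vertical below 0.26 rad and angle between ring_dish's own z axis and vertical below 0.1 rad and height (world z) of ring_dish below 0.01 m and linear speed of each of screwdriver, watch_case below 0.02 m/s); the robot touches nothing.
It fails at once if the screwdriver is let go more than 90 mm above the drawer's floor (z of screwdriver in the frame of drawer_floor above 0.09 m and contact force between the fingers and screwdriver below 0.05 N).
It fails at once if the watch is let go more than 60 mm above the dish's underside (z of watch_case in the frame of ring_dish above 0.06 m and contact force between the fingers and watch_case below 0.05 N).
It also fails if it takes over 64 s, if anything falls off the work surface, if the arm or the gripper's body presses on something with over 40 N, if the wrist force passes 120 N, or if a joint passes its speed limit or range.

## Working session

There is one attempt and no reset: what is moved stays moved. The work goes in short steps, Python scripts to look and compute and a shell command to move; the robot and the scene stay as the last step left them, time stands still between calls to the robot, and variables do not carry over. Pictures are saved under pics/ and viewed, and the job is handed in when it is done.

```bash
ls; mkdir -p pics; cat > h.py <<'E'
import numpy as np, cv2
from scipy.spatial.transform import Rotation as R
from bench import robot,cams,spotter
def rot(o):
    o=np.array(o,float)
    if o.shape==(3,3): return o
    if o.shape==(4,): raise Exception('quat')
    return R.from_euler('xyz',o).as_matrix()
def ray(s,px,z):
    K=np.array(s['intrinsics']);u=np.linalg.solve(K,[px[0],px[1],1.])
    d=rot(s['orientation'])@np.array([u[0],-u[1],-u[2]]);e=np.array(s['eye'])
    return e+d*(z-e[2])/d[2]
def proj(s,p):
    c=rot(s['orientation']).T@(np.array(p)-np.array(s['eye']));K=np.array(s['intrinsics'])
    v=K@np.array([c[0],-c[1],-c[2]]);return v[:2]/v[2]
def save(s,n): cv2.imwrite('pics/'+n,s['frame'][:,:,::-1])
E
python3 - <<'E'
from h import *
for n in ['top','scene']:
    s=cams.snapshot(n);save(s,n+'0.png');print(n,[ (k,s[k]) for k in s if k!='frame'])
    for q in ['screwdriver','watch_case','drawer_floor','ring_dish']:
        for f in ('place_of',):
            r=spotter.place_of(s,q)
            print(q,[(np.round(a['pixel'],1),round(a['score'],2)) for a in r[:3]])
            for a in r[:1]: print('  ',ray(s,a['pixel'],{'drawer_floor':.008}.get(q,0)))
print(robot.get_obs())
E
```

```text
pics
top [('intrinsics', array([[456.40886821,   0.        , 318.60926709],
       [  0.        , 456.40886821, 196.96407053],
       [  0.        ,   0.        ,   1.        ]])), ('eye', array([0.41814108, 0.02397974, 0.98954916])), ('orientation', array([ 0.16624163, -0.0228043 , -1.59319396])), ('shot', 1)]
screwdriver [(array([464.6, 243.7]), 0.75)]
   [ 0.47459479 -0.31794599  0.        ]
watch_case []
drawer_floor []
ring_dish [(array([378.4, 155.6]), 0.94)]
   [ 0.67510686 -0.13834272  0.        ]
scene [('intrinsics', array([[364.75450619,   0.        , 321.99802554],
       [  0.        , 364.75450619, 195.6681723 ],
       [  0.        ,   0.        ,   1.        ]])), ('eye', array([ 1.25039103, -0.02397806,  0.52612594])), ('orientation', array([ 0.9829435 , -0.00962967,  1.51643315])), ('shot', 2)]
screwdriver [(array([428.2, 196.6]), 0.65), (array([189.1, 202.3]), 0.49)]
   [0.47775853 0.30013687 0.        ]
watch_case [(array([425.4, 196.5]), 0.65)]
   [0.47700269 0.29295013 0.        ]
drawer_floor []
ring_dish [(array([246.6, 254.4]), 0.8), (array([426.5, 196.8]), 0.6)]
   [ 0.67695828 -0.14543663  0.        ]
{'time': 0.5, 'joint_positions': array([-1.20607173e+00,  8.71938208e-02,  1.37074415e+00, -2.14032297e-05,
        1.68362022e+00, -1.03097065e-01]), 'qvel': array([-0.00021217, -0.00029361, -0.0036084 , -0.00085904, -0.0002807 ,
        0.0002868 ]), 'joint_torque': array([-8.98436392e-04, -3.39625347e+01, -3.02267003e+01,  7.17275497e-02,
        2.44319974e-02, -2.25495859e-05]), 'tool_pos': array([ 0.24800673, -0.49090255,  0.19538683]), 'ee_rot': array([3.14156055e+00, 2.47016605e-05, 4.67819255e-01]), 'wrist_force': array([-0.20960529, -0.12325871, -0.64014786]), 'wrist_torque': array([-0.03506323,  0.03275733,  0.03279573]), 'width': 0.09406883365214985}
```

View pics/top0.png

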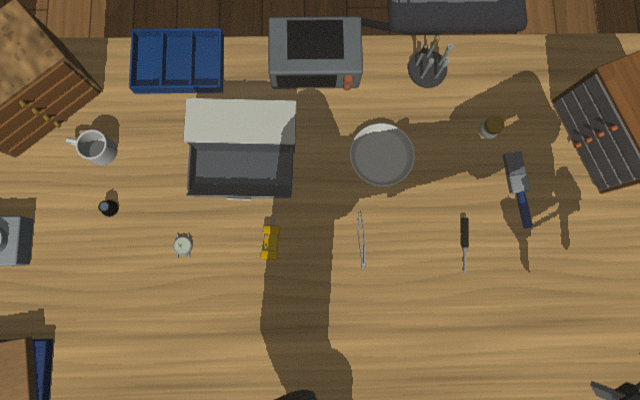

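View pics/scene0.png

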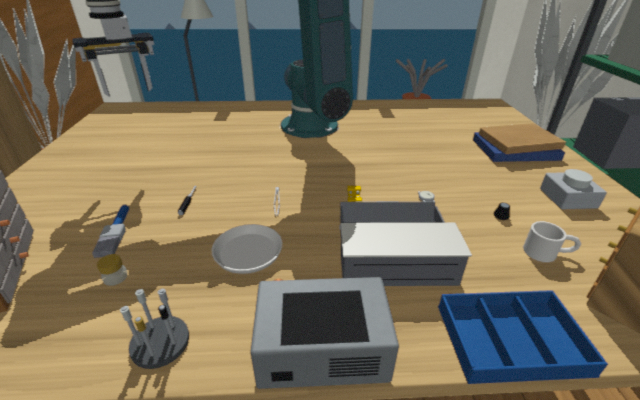

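The top view shows the watch at about (183,245), the screwdriver at (464,240) with its blade toward the bottom of the picture, the dish at (382,155) and the drawer at (240,170). Next I'll refine these positions.

```bash
python3 - <<'E'
from h import *
s=cams.snapshot('top');f=s['frame'][:,:,::-1]
def crop(c,r,w,h,k): return cv2.resize(f[r:r+h,c:c+w],None,fx=k,fy=k,interpolation=cv2.INTER_CUBIC)
a=crop(160,225,45,40,8);b=crop(440,205,50,70,8)
c=crop(180,90,125,112,4)
H=max(a.shape[0],c.shape[0],b.shape[0]);cv2.imwrite('pics/c1.png',np.hstack([np.pad(x,((0,600-x.shape[0]),(0,0),(0,0))) for x in (a,b)]))
cv2.imwrite('pics/c2.png',c)
for q in ['screwdriver','watch_case','ring_dish','drawer_floor']:
    for r in spotter.regions_of(s,q)[:2]:
        m=r['pixels'];ys,xs=np.nonzero(m);print(q,r['score'],r['extent'],m.sum(),xs.mean(),ys.mean())
        if q=='screwdriver':
            P=np.array([ray(s,(x,y),.006)[:2] for x,y in zip(xs,ys)]);c0=P.mean(0);w,v=np.linalg.eigh(np.cov((P-c0).T));d=v[:,1]
            t=(P-c0)@d;print(c0,d,t.min(),t.max(),c0+d*(t.min()+t.max())/2)
for n,p,z in [('watch',(183,245),.011),('dish rim',(382,155),.022)]: print(n,ray(s,p,z))
E
```

```text
screwdriver 0.85 [461.0, 217.8, 472.0, 252.0] 231 464.23376623376623 234.1861471861472
[ 0.49490196 -0.31663514] [-0.99826722  0.05884357] -0.03551435416034203 0.03643819059561994 [ 0.49444084 -0.31660796]
watch_case 0.9 [172.1, 235.9, 190.7, 253.0] 317 182.29652996845425 245.00946372239747
ring_dish 0.6 [346.5, 125.2, 414.7, 187.6] 3217 381.8041653714641 154.0680758470625
drawer_floor 0.91 [186.8, 96.4, 291.8, 199.2] 10599 239.6926125106142 146.96848759316916
drawer_floor 0.16 [460.4, 215.4, 470.0, 251.8] 235 464.2893617021277 232.89361702127658
watch [0.48382524 0.28815993 0.011     ]
dish rim [ 0.67061672 -0.14270655  0.022     ]
```

View pics/c1.png

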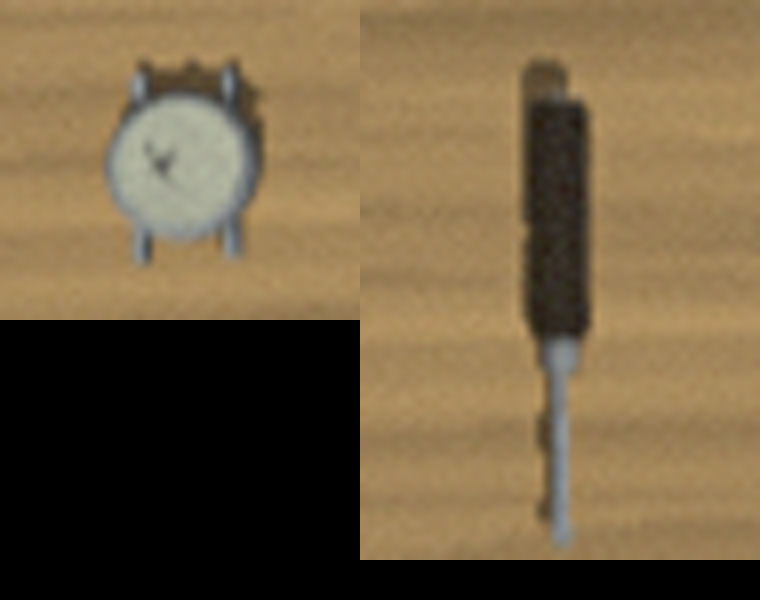

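View pics/c2.png

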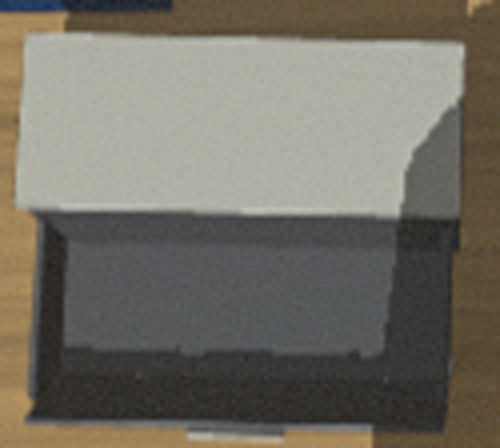

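```bash
python3 - <<'E'
from h import *
s=cams.snapshot('top')
c=lambda x,y,k,ox,oy:((x+.5)/k-.5+ox,(y+.5)/k-.5+oy)
A=ray(s,c(202,100,8,440,205),.013);B=ray(s,c(202,545,8,440,205),.007)
print('sd',A,B,np.linalg.norm(A-B),(A+B)/2,np.degrees(np.arctan2(*(B-A)[1::-1])))
d=(B-A)[:2]/np.linalg.norm((B-A)[:2]);print('grip',A[:2]+d*.040)
print('watch',ray(s,c(181,167,8,160,225),.011))
for a,b in [((138,75),(142,262)),((230,65),(234,255))]:
    p=ray(s,c(*a,8,160,225),.006);q=ray(s,c(*b,8,160,225),.006);print(p,q,np.degrees(np.arctan2(*(q-p)[1::-1])))
for n,p,z in [('hTL',(28,35),.082),('hTR',(463,43),.082),('hBR',(458,218),.082),('hBL',(17,207),.082),('lipL',(30,420),.058),('lipR',(440,430),.058),('flL',(63,350),.008),('flBackL',(66,240),.008),('bl',(38,213),.008)]: print(n,ray(s,c(*p,4,180,90),z))
s2=cams.snapshot('scene')
for p in [(.483,.289,.011),(.47,-.317,0),(.67,-.14,.022)]: print(proj(s2,p))
save(s2,'s2.png')
f=s2['frame'][:,:,::-1];cv2.imwrite('pics/c3.png',cv2.resize(f[180:300,160:480],None,fx=2.5,fy=2.5,interpolation=cv2.INTER_CUBIC))
m=[cv2.fitEllipse(max(cv2.findContours(r['pixels'].astype(np.uint8),0,1)[0],key=len)) for r in spotter.regions_of(s,'ring_dish')[:1]];print(m)
E
```

```text
sd [ 0.5313901  -0.31828177  0.013     ] [ 0.41244024 -0.3113037   0.007     ] 0.11930533270813508 [ 0.47191517 -0.31479274  0.01      ] 176.64265301959784
grip [ 0.49145875 -0.31593924]
watch [0.48293544 0.28984815 0.011     ]
[0.50805661 0.30329409 0.006     ] [0.45834333 0.30081703 0.006     ] -177.14748131238673
[0.51023847 0.27889438 0.006     ] [0.4596651  0.27659884 0.006     ] -177.40110955675235
hTL [0.78275186 0.26953729 0.082     ]
hTR [0.77535095 0.04382201 0.082     ]
hBR [0.68091902 0.04770794 0.082     ]
hBL [0.69029137 0.27279721 0.082     ]
lipL [0.5838786  0.26976967 0.058     ]
lipR [0.57474712 0.05915894 0.058     ]
flL [0.6312473 0.2660339 0.008    ]
flBackL [0.69321396 0.26575343 0.008     ]
bl [0.70886728 0.28146812 0.008     ]
[425.27789643 194.27926756]
[187.93142792 200.31484833]
[248.52651012 244.12352608]
[((381.5002136230469, 154.1614990234375), (63.420440673828125, 64.83961486816406), 118.56780242919922)]
```

View pics/c3.png

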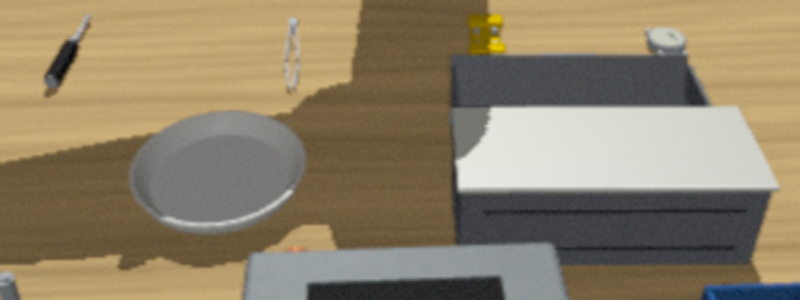

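```bash
cat > d.py <<'E'
import sys
from h import *
x,y,z,yaw=map(float,sys.argv[1:5])
o=robot.get_obs();T=rot(o['ee_rot'])
G=R.from_euler('xyz',[np.pi,0,np.radians(yaw)])
d=T.T@(np.array([x,y,z])-o['tool_pos'])
rv=np.degrees((R.from_matrix(T).inv()*G).as_rotvec())
print('t',o['time'],'units',np.round(d/.025,2),'turn',np.round(rv/5,2),'n',abs(d/.025).max(),'w',o['width'],'q',np.round(o['joint_positions'],2),'F',np.round(o['wrist_force'],1))
# spread plan: constant turn per row, shift rotating
n=int(max(np.ceil(abs(d/.025).max()*1.2),np.ceil(abs(rv/5).max()),1))
if len(sys.argv)>5:n=int(sys.argv[5])
p=np.array(o['tool_pos']);M=T.copy();g=np.array([x,y,z]);out=[]
step=R.from_rotvec(np.radians(rv/n)).as_matrix()
for i in range(n):
    u=M.T@((g-o['tool_pos'])/n)/.025;out.append(tuple(np.round(u,2)));M=M@step
print(n,'rz',rv/5/n);[print(*u) for u in out]
E
python3 d.py .4915 -.316 .1 -3.4
```

```text
t 0.9 units [11.85 -1.85  3.82] turn [ 0.   -0.    6.04] n 11.8485627408003 w 0.09382520880624493 q [-1.21  0.09  1.37  0.    1.68 -0.1 ] F [ 0.7 -0.1 -0.1]
15 rz [ 9.09174662e-05 -1.90792291e-05  4.02691160e-01]
0.79 -0.12 0.25
0.79 -0.15 0.25
0.78 -0.18 0.25
0.77 -0.21 0.25
0.76 -0.23 0.25
0.76 -0.26 0.25
0.75 -0.29 0.25
0.74 -0.31 0.25
0.72 -0.34 0.25
0.71 -0.36 0.25
0.7 -0.39 0.25
0.69 -0.41 0.25
0.67 -0.44 0.25
0.65 -0.46 0.25
0.64 -0.48 0.25
```

```bash
python3 -m inch '[{"dx":0.8,"dy":-0.12,"dz":0.25,"rz":0.5},{"dx":0.8,"dy":-0.15,"dz":0.25,"rz":0.5},{"dx":0.8,"dy":-0.2,"dz":0.25,"rz":0.5},{"dx":0.8,"dy":-0.25,"dz":0.25,"rz":0.5},{"dx":0.8,"dy":-0.3,"dz":0.25,"rz":0.5},{"dx":0.8,"dy":-0.3,"dz":0.25,"rz":0.5},{"dx":0.8,"dy":-0.3,"dz":0.25,"rz":0.5},{"dx":0.8,"dy":-0.35,"dz":0.25,"rz":0.5},{"dx":0.8,"dy":-0.4,"dz":0.25,"rz":0.5},{"dx":0.7,"dy":-0.4,"dz":0.25,"rz":0.5},{"dx":0.7,"dy":-0.4,"dz":0.25,"rz":0.5},{"dx":0.7,"dy":-0.4,"dz":0.25,"rz":0.5}]'; python3 d.py .4915 -.316 .1 -3.4
```

```text
t 0.9 units [11.85 -1.85  3.82] turn [ 0.   -0.    6.04] n 11.8485627408003 w 0.09382520880624493 q [-1.21  0.09  1.37  0.    1.68 -0.1 ] F [ 0.7 -0.1 -0.1]
15 rz [ 9.09174662e-05 -1.90792291e-05  4.02691160e-01]
0.79 -0.12 0.25
0.79 -0.15 0.25
0.78 -0.18 0.25
0.77 -0.21 0.25
0.76 -0.23 0.25
0.76 -0.26 0.25
0.75 -0.29 0.25
0.74 -0.31 0.25
0.72 -0.34 0.25
0.71 -0.36 0.25
0.7 -0.39 0.25
0.69 -0.41 0.25
0.67 -0.44 0.25
0.65 -0.46 0.25
0.64 -0.48 0.25invalid input at $[0]: expected keys grip, dx, dy, dz, rx, ry, rz
```

```bash
python3 -m inch '[{"grip":1,"dx":0.8,"dy":-0.12,"dz":0.25,"rx":0,"ry":0,"rz":0.5},{"grip":1,"dx":0.8,"dy":-0.15,"dz":0.25,"rx":0,"ry":0,"rz":0.5},{"grip":1,"dx":0.8,"dy":-0.2,"dz":0.25,"rx":0,"ry":0,"rz":0.5},{"grip":1,"dx":0.8,"dy":-0.25,"dz":0.25,"rx":0,"ry":0,"rz":0.5},{"grip":1,"dx":0.8,"dy":-0.3,"dz":0.25,"rx":0,"ry":0,"rz":0.5},{"grip":1,"dx":0.8,"dy":-0.3,"dz":0.25,"rx":0,"ry":0,"rz":0.5},{"grip":1,"dx":0.8,"dy":-0.3,"dz":0.25,"rx":0,"ry":0,"rz":0.5},{"grip":1,"dx":0.8,"dy":-0.35,"dz":0.25,"rx":0,"ry":0,"rz":0.5},{"grip":1,"dx":0.8,"dy":-0.4,"dz":0.25,"rx":0,"ry":0,"rz":0.5},{"grip":1,"dx":0.7,"dy":-0.4,"dz":0.25,"rx":0,"ry":0,"rz":0.5},{"grip":1,"dx":0.7,"dy":-0.4,"dz":0.25,"rx":0,"ry":0,"rz":0.5},{"grip":1,"dx":0.7,"dy":-0.4,"dz":0.25,"rx":0,"ry":0,"rz":0.5}]'; python3 d.py .4915 -.316 .06 -3.4
```

```text
time: 2.4
tool_pos: [0.4627, -0.3498, 0.119]
ee_rot: [3.139, -0.001, -0.077]
wrist_force: [0.8, 0.7, 0.4]
width: 0.0941
t 2.4 units [ 1.04 -1.44  2.36] turn [ 0.03 -0.01 -0.2 ] n 2.358777454538896 w 0.09405969071418038 q [-0.74  0.18  1.42 -0.    1.54  0.9 ] F [0.8 0.7 0.4]
3 rz [ 0.01052306 -0.00494861 -0.06649437]
0.35 -0.48 0.79
0.35 -0.48 0.79
0.35 -0.48 0.79
```

```bash
python3 -m inch '[{"grip":0.6,"dx":0.35,"dy":-0.48,"dz":0.7,"rx":0,"ry":0,"rz":0},{"grip":0.6,"dx":0.35,"dy":-0.48,"dz":0.7,"rx":0,"ry":0,"rz":0},{"grip":0.6,"dx":0.35,"dy":-0.48,"dz":0.7,"rx":0,"ry":0,"rz":-0.1},{"grip":0.6,"dx":0,"dy":0,"dz":0,"rx":0,"ry":0,"rz":0}]'; python3 d.py .4915 -.316 .017 -3.4; python3 - <<'E'
from h import *
s=cams.snapshot('top');f=s['frame'][:,:,::-1];save(s,'t3.png')
cv2.imwrite('pics/c4.png',cv2.resize(f[180:300,400:540],None,fx=5,fy=5,interpolation=cv2.INTER_CUBIC))
E
```

```text
time: 2.9
tool_pos: [0.4922, -0.3125, 0.0608]
ee_rot: [3.141, 0.003, -0.064]
wrist_force: [-0.2, 0.1, 1.0]
width: 0.0581
t 2.9 units [-0.01  0.14  1.75] turn [ 0.01  0.03 -0.06] n 1.7536368004778047 w 0.05807557464044291 q [-0.66  0.22  1.49 -0.    1.43  0.97] F [-0.2  0.1  1. ]
3 rz [ 0.00214411  0.00971652 -0.01922188]
-0.0 0.05 0.58
-0.01 0.05 0.58
-0.01 0.05 0.58
```

View pics/c4.png

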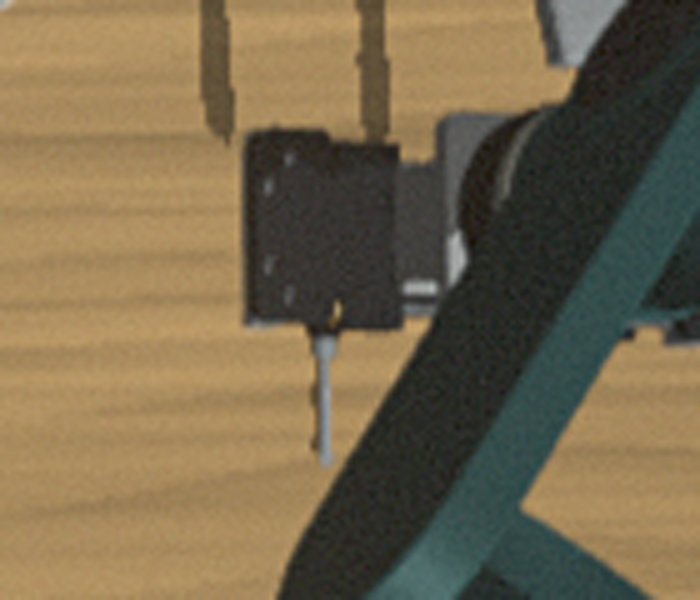

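The gripper is over the handle (body around px (465,226)), and the blade is sticking out clear at (465,260). Descending.

```bash
python3 -m inch '[{"grip":0.6,"dx":0,"dy":0.07,"dz":0.6,"rx":0,"ry":0,"rz":0},{"grip":0.6,"dx":0,"dy":0.07,"dz":0.6,"rx":0,"ry":0,"rz":0},{"grip":0.6,"dx":0,"dy":0,"dz":0.5,"rx":0,"ry":0,"rz":0},{"grip":0.6,"dx":0,"dy":0,"dz":0,"rx":0,"ry":0,"rz":0}]'; python3 d.py .4915 -.316 .017 -3.4
```

```text
time: 3.45
tool_pos: [0.4917, -0.3192, 0.0175]
ee_rot: [3.138, -0.0, -0.067]
wrist_force: [-0.4, 0.7, -0.7]
width: 0.0566
t 3.45 units [-0.02 -0.13  0.02] turn [ 0.04 -0.   -0.09] n 0.1254084506773386 w 0.05655005930058841 q [-0.67  0.26  1.53 -0.    1.35  0.97] F [-0.4  0.7 -0.7]
1 rz [ 0.04118882 -0.0005753  -0.08929645]
-0.02 -0.13 0.02
```

```bash
python3 -m inch '[{"grip":0.4,"dx":0,"dy":-0.12,"dz":0,"rx":0,"ry":0,"rz":0},{"grip":0,"dx":0,"dy":0,"dz":0,"rx":0,"ry":0,"rz":0},{"grip":0,"dx":0,"dy":0,"dz":0,"rx":0,"ry":0,"rz":0},{"grip":0,"dx":0,"dy":0,"dz":0,"rx":0,"ry":0,"rz":0},{"grip":0,"dx":0,"dy":0,"dz":0,"rx":0,"ry":0,"rz":0},{"grip":0,"dx":0,"dy":0,"dz":0,"rx":0,"ry":0,"rz":0}]'; python3 d.py .4915 -.316 .2 -3.4
```

```text
time: 4.2
tool_pos: [0.4931, -0.3168, 0.0195]
ee_rot: [3.136, -0.003, -0.067]
wrist_force: [-1.3, -0.0, -0.6]
width: 0.001
t 4.2 units [-0.04  0.01 -7.22] turn [ 0.07 -0.04 -0.09] n 7.219830798544134 w 0.0009729330187374542 q [-0.67  0.26  1.53 -0.    1.35  0.97] F [-1.3 -0.  -0.6]
9 rz [ 0.00734095 -0.00418767 -0.00981222]
-0.0 0.0 -0.8
-0.01 0.0 -0.8
-0.01 0.0 -0.8
-0.01 -0.0 -0.8
-0.01 -0.0 -0.8
-0.01 -0.0 -0.8
-0.01 -0.0 -0.8
-0.01 -0.0 -0.8
-0.01 -0.0 -0.8
```

The gripper shut fully, so it missed the handle. Checking the pictures.

```bash
python3 - <<'E'
from h import *
s=cams.snapshot('top');f=s['frame'][:,:,::-1]
a=cv2.resize(f[180:300,400:540],None,fx=4,fy=4,interpolation=cv2.INTER_CUBIC)
s=cams.snapshot('scene');f=s['frame'][:,:,::-1]
b=cv2.resize(f[140:260,140:240],None,fx=4,fy=4,interpolation=cv2.INTER_CUBIC)
cv2.imwrite('pics/c5.png',np.hstack([a,b])[:,:960]);print(proj(s,robot.get_obs()['tool_pos']))
cv2.imwrite('pics/c5.png',cv2.resize(np.hstack([a,b]),(780,390)))
E
```

```text
[184.1114056  199.09034308]
```

View pics/c5.png

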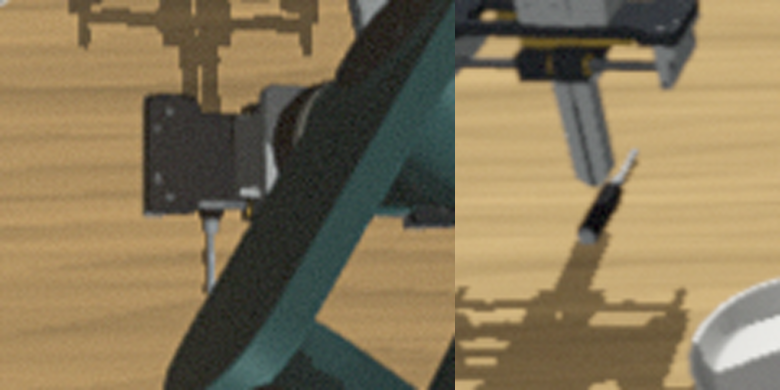

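```bash
python3 - <<'E'
from h import *
s=cams.snapshot('scene');f=s['frame'][:,:,::-1]
o=robot.get_obs();T=rot(o['ee_rot'])
for p in [(.531,-.318,.007),(.412,-.311,.007),o['tool_pos']+T[:,2]*.014]: print(proj(s,p))
for px in [(180,213),(195,187)]: print(ray(s,px,.007))
cv2.imwrite('pics/c6.png',cv2.resize(f[160:235,140:240],None,fx=8,fy=8,interpolation=cv2.INTER_CUBIC))
t=cams.snapshot('top')
for r in spotter.place_of(s,'screwdriver'): print(r, ray(s,r['pixel'],0))
for p in [(.531,-.318,.013),(.412,-.311,.007),o['tool_pos']]: print(proj(t,p))
E
```

```text
[180.52156339 212.33934261]
[195.19027043 185.77032343]
[185.22150817 203.7814804 ]
[ 0.53363428 -0.31852657  0.007     ]
[ 0.41815325 -0.31007554  0.007     ]
{'pixel': [188.1, 201.1], 'score': 0.69} [ 0.47356745 -0.31570065  0.        ]
[464.69733105 217.2435952 ]
[464.68729415 272.89923908]
[466.48047523 234.49604725]
```

View pics/c6.png

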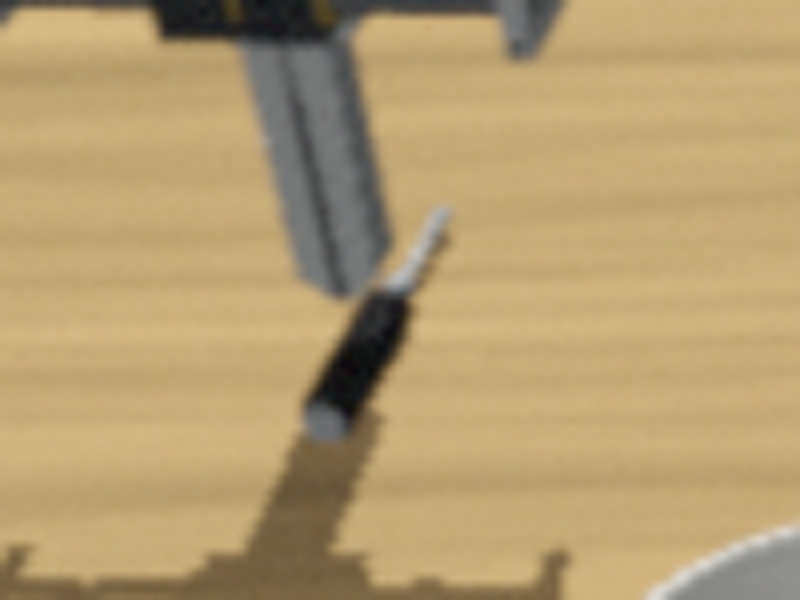

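```bash
python3 - <<'E'
from h import *
s=cams.snapshot('scene')
p=np.array([.248,-.491,.1954]);T=R.from_euler('xyz',[np.pi,0,.468]).as_matrix()
for d in (-.01,0,.014):
  print(d,[proj(s,p+T@np.array([0,sg*.047,d])) for sg in (-1,1)])
f=cv2.imread('pics/scene0.png');cv2.imwrite('pics/c7.png',cv2.resize(f[20:120,60:180],None,fx=6,fy=6,interpolation=cv2.INTER_CUBIC))
E
```

```text
-0.01 [array([146.92573466,  90.22441382]), array([109.05894707,  95.48529713])]
0 [array([147.85026112,  93.80088025]), array([110.23687339,  99.17686861])]
0.014 [array([149.12770758,  98.74259312]), array([111.86358397, 104.27491111])]
```

View pics/c7.png

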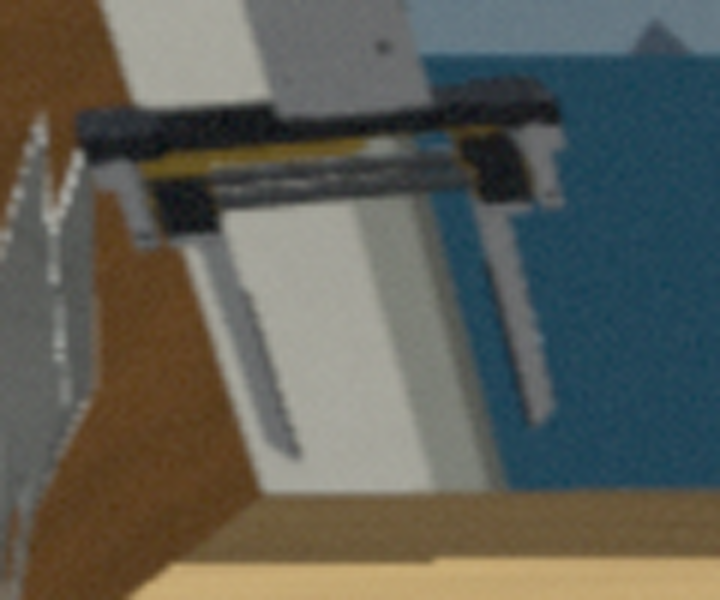

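The closed fingertips appear at (183,197), but I expected (185,204). In the first picture they were also about 8 px too high. So the fingertips really stand about 21 mm higher than the reported z implies, and they closed above the handle. I'll open, go lower in small steps while watching the force, and check again.

```bash
python3 -m inch '[{"grip":0.5,"dx":0,"dy":0,"dz":0,"rx":0,"ry":0,"rz":0},{"grip":0.5,"dx":0,"dy":0,"dz":0,"rx":0,"ry":0,"rz":0},{"grip":0.5,"dx":0,"dy":0,"dz":0,"rx":0,"ry":0,"rz":0},{"grip":0.5,"dx":0,"dy":0,"dz":0.35,"rx":0,"ry":0,"rz":0},{"grip":0.5,"dx":0,"dy":0,"dz":0.3,"rx":0,"ry":0,"rz":0},{"grip":0.5,"dx":0,"dy":0,"dz":0,"rx":0,"ry":0,"rz":0}]'; python3 d.py .4915 -.316 -.004 -3.4; python3 - <<'E'
from h import *
s=cams.snapshot('scene');f=s['frame'][:,:,::-1]
o=robot.get_obs();T=rot(o['ee_rot'])
for d in (-.006,.014):print([proj(s,o['tool_pos']+T@np.array([0,sg*o['width']/2,d])) for sg in (-1,1)])
cv2.imwrite('pics/c8.png',cv2.resize(f[160:235,140:240],None,fx=8,fy=8,interpolation=cv2.INTER_CUBIC))
E
```

```text
time: 5.25
tool_pos: [0.4926, -0.3166, 0.0013]
ee_rot: [3.137, -0.002, -0.067]
wrist_force: [0.1, 0.3, -0.6]
width: 0.047
t 5.25 units [-0.05 -0.02  0.21] turn [ 0.06 -0.02 -0.09] n 0.21198262999291548 w 0.04702508750443701 q [-0.67  0.28  1.55 -0.    1.31  0.97] F [ 0.1  0.3 -0.6]
1 rz [ 0.05621894 -0.02269106 -0.08889287]
-0.05 -0.02 0.21
[array([194.60248689, 203.15200377]), array([175.69220856, 202.78465855])]
[array([196.02606601, 209.72018378]), array([177.34448229, 209.35648629])]
```

View pics/c8.png

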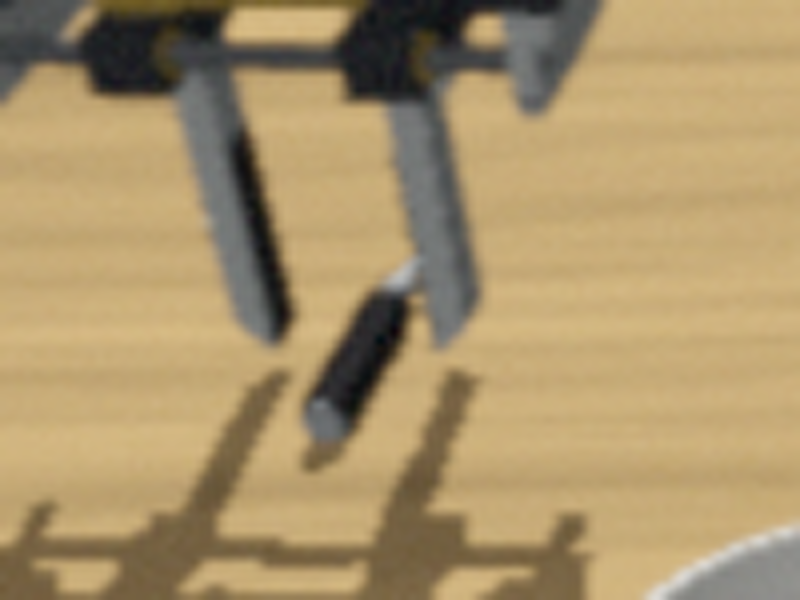

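The finger shadows stop a few mm short of the tips, so there is still clearance. The handle (about col 362) is centred between the fingers. I'll go 5 mm lower and close.

```bash
python3 -m inch '[{"grip":0.5,"dx":0,"dy":0,"dz":0.22,"rx":0,"ry":0,"rz":0},{"grip":0.5,"dx":0,"dy":0,"dz":0,"rx":0,"ry":0,"rz":0},{"grip":0,"dx":0,"dy":0,"dz":0,"rx":0,"ry":0,"rz":0},{"grip":0,"dx":0,"dy":0,"dz":0,"rx":0,"ry":0,"rz":0},{"grip":0,"dx":0,"dy":0,"dz":0,"rx":0,"ry":0,"rz":0},{"grip":0,"dx":0,"dy":0,"dz":0,"rx":0,"ry":0,"rz":0}]'; python3 d.py .6 -.15 .17 87.6
```

```text
time: 6.05
tool_pos: [0.4933, -0.3172, -0.0035]
ee_rot: [3.136, -0.004, -0.067]
wrist_force: [-0.7, 0.2, -0.8]
width: 0.0132
t 6.05 units [ 3.83 -6.92 -6.97] turn [  0.09   0.02 -18.29] n 6.968425060775301 w 0.01317132491693091 q [-0.67  0.28  1.55 -0.    1.3   0.97] F [-0.7  0.2 -0.8]
19 rz [ 0.00459512  0.00118814 -0.96257098]
0.2 -0.36 -0.37
0.23 -0.35 -0.37
0.26 -0.33 -0.37
0.29 -0.3 -0.37
0.31 -0.28 -0.37
0.33 -0.25 -0.37
0.35 -0.22 -0.37
0.37 -0.19 -0.37
0.39 -0.16 -0.37
0.4 -0.13 -0.37
0.41 -0.09 -0.37
0.41 -0.06 -0.37
0.42 -0.02 -0.37
0.42 0.01 -0.37
0.42 0.04 -0.37
0.41 0.08 -0.37
0.4 0.11 -0.37
0.39 0.15 -0.37
0.38 0.18 -0.37
```

```bash
python3 -m inch '[{"grip":0,"dx":0,"dy":0,"dz":-0.4,"rx":0,"ry":0,"rz":0},{"grip":0,"dx":0,"dy":0,"dz":-0.7,"rx":0,"ry":0,"rz":0},{"grip":0,"dx":0,"dy":0,"dz":-0.8,"rx":0,"ry":0,"rz":0},{"grip":0,"dx":0,"dy":0,"dz":-0.8,"rx":0,"ry":0,"rz":0},{"grip":0,"dx":0,"dy":0,"dz":-0.8,"rx":0,"ry":0,"rz":0},{"grip":0,"dx":0,"dy":0,"dz":-0.8,"rx":0,"ry":0,"rz":-0.3},{"grip":0,"dx":0,"dy":0,"dz":-0.8,"rx":0,"ry":0,"rz":-0.6},{"grip":0,"dx":0.3,"dy":-0.3,"dz":-0.3,"rx":0,"ry":0,"rz":-0.9},{"grip":0,"dx":0.4,"dy":-0.4,"dz":0,"rx":0,"ry":0,"rz":-0.9},{"grip":0,"dx":0.4,"dy":-0.4,"dz":0,"rx":0,"ry":0,"rz":-0.9},{"grip":0,"dx":0.5,"dy":-0.4,"dz":0,"rx":0,"ry":0,"rz":-0.9},{"grip":0,"dx":0.5,"dy":-0.3,"dz":0,"rx":0,"ry":0,"rz":-0.9}]'; python3 d.py .64 .164 .135 87.6
```

```text
time: 7.55
tool_pos: [0.5396, -0.2635, 0.1545]
ee_rot: [3.117, -0.01, 0.417]
wrist_force: [-0.7, -0.0, 0.2]
width: 0.0136
t 7.55 units [ 10.59 -14.02   0.55] turn [  0.32   0.05 -12.74] n 14.020409617070793 w 0.01364306485646964 q [-0.55  0.19  1.34 -0.01  1.59  0.61] F [-0.7 -0.   0.2]
17 rz [ 0.01854207  0.00285158 -0.74928619]
0.62 -0.82 0.03
0.68 -0.78 0.03
0.73 -0.74 0.04
0.77 -0.69 0.04
0.82 -0.64 0.04
0.85 -0.58 0.04
0.89 -0.52 0.04
0.92 -0.46 0.04
0.95 -0.4 0.04
0.98 -0.34 0.04
1.0 -0.27 0.04
1.01 -0.21 0.04
1.02 -0.14 0.04
1.03 -0.08 0.05
1.03 -0.01 0.05
1.03 0.06 0.05
1.03 0.13 0.05
```

```bash
python3 -m inch '[{"grip":0,"dx":0.6,"dy":-0.8,"dz":0.03,"rx":0.05,"ry":0,"rz":-0.8},{"grip":0,"dx":0.7,"dy":-0.75,"dz":0.03,"rx":0.05,"ry":0,"rz":-0.8},{"grip":0,"dx":0.75,"dy":-0.7,"dz":0.03,"rx":0.05,"ry":0,"rz":-0.8},{"grip":0,"dx":0.8,"dy":-0.65,"dz":0.03,"rx":0.05,"ry":0,"rz":-0.8},{"grip":0,"dx":0.85,"dy":-0.6,"dz":0.03,"rx":0.05,"ry":0,"rz":-0.8},{"grip":0,"dx":0.85,"dy":-0.5,"dz":0.03,"rx":0.05,"ry":0,"rz":-0.8},{"grip":0,"dx":0.9,"dy":-0.45,"dz":0.03,"rx":0.05,"ry":0,"rz":-0.8},{"grip":0,"dx":0.9,"dy":-0.4,"dz":0.03,"rx":0.05,"ry":0,"rz":-0.8},{"grip":0,"dx":0.95,"dy":-0.35,"dz":0.03,"rx":0,"ry":0,"rz":-0.8},{"grip":0,"dx":0.95,"dy":-0.3,"dz":0,"rx":0,"ry":0,"rz":-0.8},{"grip":0,"dx":0.8,"dy":-0.2,"dz":0,"rx":0,"ry":0,"rz":-0.8},{"grip":0,"dx":0.6,"dy":-0.1,"dz":0,"rx":0,"ry":0,"rz":-0.8}]'; python3 d.py .64 .164 .135 87.6
```

```text
time: 9.05
tool_pos: [0.6123, 0.0254, 0.1676]
ee_rot: [3.124, -0.008, 1.285]
wrist_force: [-0.5, 0.0, -1.9]
width: 0.0133
t 9.05 units [ 5.62 -0.52  1.34] turn [ 0.21 -0.06 -2.8 ] n 5.620737506740039 w 0.013328191460933359 q [-0.05  0.22  1.28  0.    1.63  0.23] F [-0.5  0.  -1.9]
7 rz [ 0.02939407 -0.00889039 -0.39934877]
0.8 -0.07 0.19
0.81 -0.05 0.19
0.81 -0.02 0.19
0.81 0.01 0.19
0.81 0.04 0.19
0.8 0.07 0.19
0.8 0.1 0.19
```

```bash
python3 -m inch '[{"grip":0,"dx":0.8,"dy":-0.07,"dz":0.15,"rx":0.04,"ry":0,"rz":-0.4},{"grip":0,"dx":0.8,"dy":-0.05,"dz":0.15,"rx":0.04,"ry":0,"rz":-0.4},{"grip":0,"dx":0.8,"dy":-0.05,"dz":0.15,"rx":0.04,"ry":0,"rz":-0.4},{"grip":0,"dx":0.8,"dy":0,"dz":0.15,"rx":0.04,"ry":0,"rz":-0.4},{"grip":0,"dx":0.8,"dy":0,"dz":0.15,"rx":0.04,"ry":0,"rz":-0.4},{"grip":0,"dx":0.8,"dy":0,"dz":0.15,"rx":0,"ry":0,"rz":-0.4},{"grip":0,"dx":0.8,"dy":0,"dz":0.15,"rx":0,"ry":0,"rz":-0.4},{"grip":0,"dx":0.5,"dy":0,"dz":0,"rx":0,"ry":0,"rz":-0.1},{"grip":0,"dx":0,"dy":0,"dz":0,"rx":0,"ry":0,"rz":0}]'; python3 d.py .644 .183 .06 87.6;  python3 - <<'E'
from h import *
s=cams.snapshot('top');f=s['frame'][:,:,::-1]
a=cv2.resize(f[80:230,160:320],None,fx=2.5,fy=2.5,interpolation=cv2.INTER_CUBIC)
s=cams.snapshot('scene');f=s['frame'][:,:,::-1]
b=cv2.resize(f[130:280,320:480],None,fx=2.5,fy=2.5,interpolation=cv2.INTER_CUBIC)
cv2.imwrite('pics/c9.png',np.hstack([a,b]))
E
```

```text
time: 10.18
tool_pos: [0.6342, 0.1882, 0.1407]
ee_rot: [3.142, -0.005, 1.557]
wrist_force: [-0.4, -0.5, -0.2]
width: 0.0137
t 10.175 units [-0.22  0.39  3.23] turn [ 0.   -0.06  0.32] n 3.227053175459406 w 0.013661372716145164 q [0.2  0.35 1.17 0.01 1.62 0.21] F [-0.4 -0.5 -0.2]
4 rz [ 3.72667921e-05 -1.51922242e-02  7.95577974e-02]
-0.06 0.1 0.81
-0.05 0.1 0.81
-0.05 0.1 0.81
-0.05 0.1 0.81
```

View pics/c9.png

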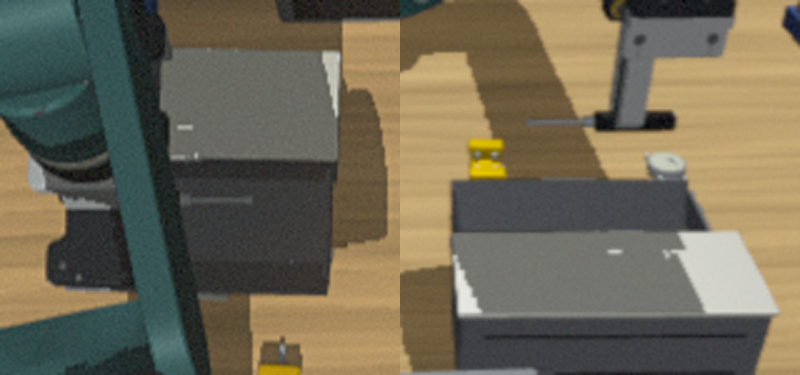

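The screwdriver hangs level over the drawer, with its tip at top px (261,160). Checking where that is.

```bash
python3 - <<'E'
from h import *
s=cams.snapshot('top');print(ray(s,(260.8,160),.151))
s=cams.snapshot('scene');print(ray(s,(320+127/2.5,130+122/2.5),.151), ray(s,(320+275/2.5,130+122/2.5),.151))
E
python3 -m inch '[{"grip":0,"dx":-0.1,"dy":0.15,"dz":0.6,"rx":0,"ry":0,"rz":0.1},{"grip":0,"dx":-0.1,"dy":0.15,"dz":0.7,"rx":0,"ry":0,"rz":0.1},{"grip":0,"dx":0,"dy":0.1,"dz":0.7,"rx":0,"ry":0,"rz":0.1},{"grip":0,"dx":0,"dy":0,"dz":0.5,"rx":0,"ry":0,"rz":0},{"grip":0,"dx":0,"dy":0,"dz":0,"rx":0,"ry":0,"rz":0}]'; python3 d.py .644 .183 .006 87.6
```

```text
[0.63101515 0.1090211  0.151     ]
[0.6317361  0.11095074 0.151     ] [0.63629779 0.22981132 0.151     ]
time: 11.0
tool_pos: [0.6441, 0.1787, 0.0718]
ee_rot: [-3.138, -0.004, 1.523]
wrist_force: [-0.6, 1.7, -1.0]
width: 0.0134
t 11.0 units [ 0.16 -0.    2.63] turn [-0.04 -0.04 -0.07] n 2.633706825143228 w 0.013352445262279517 q [0.18 0.4  1.24 0.   1.51 0.23] F [-0.6  1.7 -1. ]
4 rz [-0.00977335 -0.01098796 -0.01681451]
0.04 -0.0 0.66
0.04 -0.0 0.66
0.04 -0.0 0.66
0.04 -0.0 0.66
```

```bash
python3 -m inch '[{"grip":0,"dx":0,"dy":0,"dz":0.6,"rx":0,"ry":0,"rz":0},{"grip":0,"dx":0,"dy":0,"dz":0.6,"rx":0,"ry":0,"rz":0},{"grip":0,"dx":0,"dy":0,"dz":0.6,"rx":0,"ry":0,"rz":0},{"grip":0,"dx":0,"dy":0,"dz":0.3,"rx":0,"ry":0,"rz":0},{"grip":0,"dx":0,"dy":0,"dz":0,"rx":0,"ry":0,"rz":0}]'; python3 d.py .644 .183 .0055 87.6
```

```text
time: 11.62
tool_pos: [0.644, 0.1794, 0.016]
ee_rot: [-3.139, -0.004, 1.524]
wrist_force: [-0.7, 0.1, -1.1]
width: 0.0136
t 11.625 units [ 0.14 -0.    0.42] turn [-0.03 -0.05 -0.06] n 0.41934121439907257 w 0.013594511329456964 q [0.18 0.44 1.3  0.   1.41 0.23] F [-0.7  0.1 -1.1]
1 rz [-0.03242875 -0.04709291 -0.06070813]
0.14 -0.0 0.42
```

```bash
python3 -m inch '[{"grip":0,"dx":0,"dy":0,"dz":0.25,"rx":0,"ry":0,"rz":0},{"grip":0,"dx":0,"dy":0,"dz":0.15,"rx":0,"ry":0,"rz":0},{"grip":0,"dx":0,"dy":0,"dz":0,"rx":0,"ry":0,"rz":0}]'; python3 - <<'E'
from h import *
s=cams.snapshot('top');f=s['frame'][:,:,::-1]
a=cv2.resize(f[80:230,160:320],None,fx=2.5,fy=2.5,interpolation=cv2.INTER_CUBIC)
s=cams.snapshot('scene');f=s['frame'][:,:,::-1]
b=cv2.resize(f[130:280,320:480],None,fx=2.5,fy=2.5,interpolation=cv2.INTER_CUBIC)
cv2.imwrite('pics/c10.png',np.hstack([a,b]))
E
```

```text
time: 12.0
tool_pos: [0.6449, 0.1797, 0.0066]
ee_rot: [-3.141, -0.005, 1.524]
wrist_force: [-0.6, 0.5, -0.0]
width: 0.0139
```

View pics/c10.png

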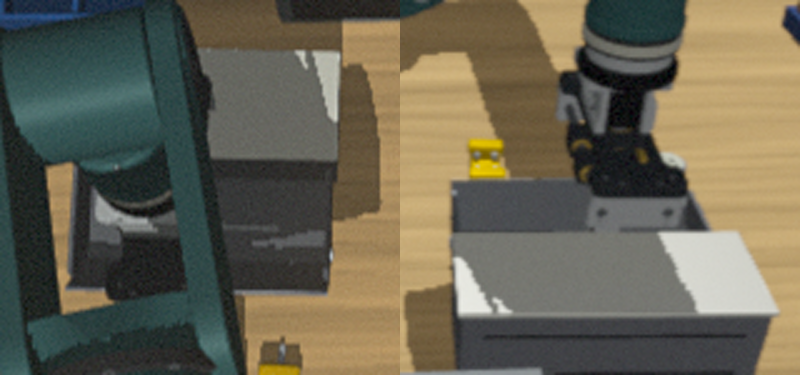

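```bash
python3 -m inch '[{"grip":0,"dx":0,"dy":0,"dz":0.08,"rx":0,"ry":0,"rz":0},{"grip":0,"dx":0,"dy":0,"dz":0,"rx":0,"ry":0,"rz":0}]'; python3 - <<'E'
from h import *
s=cams.snapshot('top')
for y in (.10,.22): print(proj(s,(.643,y,.017)))
f=s['frame'][:,:,::-1]
cv2.imwrite('pics/c11.png',cv2.resize(f[140:220,220:310],None,fx=7,fy=7,interpolation=cv2.INTER_CUBIC))
E
```

```text
time: 12.35
tool_pos: [0.6454, 0.1798, 0.0054]
ee_rot: [3.141, -0.005, 1.524]
wrist_force: [-0.4, -0.1, -0.1]
width: 0.0133
[271.22645125 169.67222556]
[215.82928526 170.5980127 ]
```

View pics/c11.png

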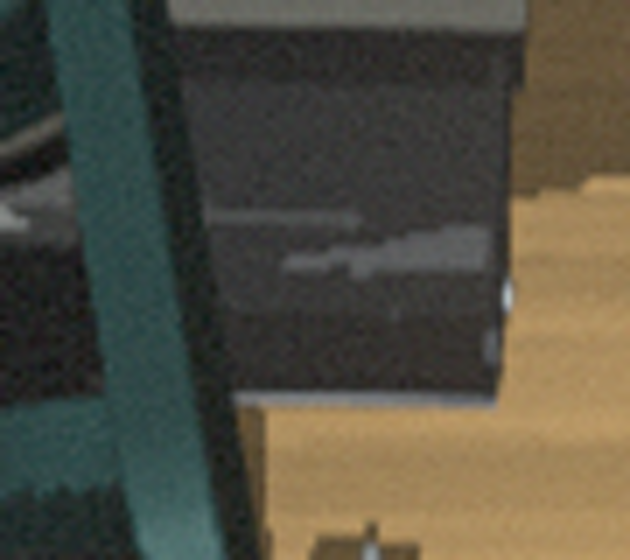

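The blade lies along the drawer, tip at px (271,171), as predicted. The light patch below it is sunlight. Releasing with a small opening.

```bash
python3 -m inch '[{"grip":0.3,"dx":0,"dy":0,"dz":0.03,"rx":0,"ry":0,"rz":0},{"grip":0.3,"dx":0,"dy":0,"dz":0,"rx":0,"ry":0,"rz":0},{"grip":0.3,"dx":0,"dy":0,"dz":0,"rx":0,"ry":0,"rz":0},{"grip":0.3,"dx":0,"dy":0,"dz":-0.3,"rx":0,"ry":0,"rz":0},{"grip":0.3,"dx":0,"dy":0,"dz":-0.8,"rx":0,"ry":0,"rz":0},{"grip":0.3,"dx":0,"dy":0,"dz":-0.8,"rx":0,"ry":0,"rz":0},{"grip":0.3,"dx":0,"dy":0,"dz":-0.8,"rx":0,"ry":0,"rz":0},{"grip":0.3,"dx":0,"dy":0,"dz":-0.8,"rx":0,"ry":0,"rz":0},{"grip":0.3,"dx":0,"dy":0,"dz":-0.8,"rx":0,"ry":0,"rz":0},{"grip":0.3,"dx":0,"dy":0,"dz":-0.5,"rx":0,"ry":0,"rz":0}]';python3 d.py .482 .289 .1 2.7
```

```text
time: 13.65
tool_pos: [0.6471, 0.1795, 0.1382]
ee_rot: [3.132, -0.007, 1.524]
wrist_force: [-0.3, -1.2, -0.9]
width: 0.028
t 13.65 units [ 4.05 -6.82  1.49] turn [ 0.03 -0.15 16.92] n 6.817919739216244 w 0.028026858622293004 q [0.18 0.37 1.15 0.   1.61 0.23] F [-0.3 -1.2 -0.9]
17 rz [ 0.00192169 -0.00891472  0.99529199]
0.24 -0.4 0.09
0.2 -0.42 0.09
0.17 -0.44 0.09
0.13 -0.45 0.09
0.09 -0.46 0.09
0.05 -0.46 0.09
0.01 -0.47 0.09
-0.03 -0.47 0.09
-0.07 -0.46 0.09
-0.11 -0.45 0.09
-0.15 -0.44 0.09
-0.19 -0.43 0.09
-0.23 -0.41 0.09
-0.26 -0.39 0.09
-0.29 -0.36 0.09
-0.32 -0.34 0.09
-0.35 -0.31 0.09
```

```bash
python3 -m inch '[{"grip":0.8,"dx":0.3,"dy":-0.5,"dz":0,"rx":0,"ry":0,"rz":1},{"grip":0.8,"dx":0.2,"dy":-0.5,"dz":0,"rx":0,"ry":0,"rz":1},{"grip":0.8,"dx":0.2,"dy":-0.5,"dz":0,"rx":0,"ry":0,"rz":1},{"grip":0.8,"dx":0.13,"dy":-0.5,"dz":0,"rx":0,"ry":0,"rz":1},{"grip":0.8,"dx":0.1,"dy":-0.5,"dz":0,"rx":0,"ry":0,"rz":1},{"grip":0.8,"dx":0.05,"dy":-0.5,"dz":0,"rx":0,"ry":0,"rz":1},{"grip":0.8,"dx":0,"dy":-0.5,"dz":0,"rx":0,"ry":0,"rz":1},{"grip":0.8,"dx":-0.05,"dy":-0.5,"dz":0,"rx":0,"ry":0,"rz":1},{"grip":0.8,"dx":-0.1,"dy":-0.5,"dz":0,"rx":0,"ry":0,"rz":1},{"grip":0.8,"dx":-0.1,"dy":-0.5,"dz":0,"rx":0,"ry":0,"rz":1},{"grip":0.8,"dx":-0.15,"dy":-0.5,"dz":0,"rx":0,"ry":0,"rz":1},{"grip":0.8,"dx":-0.2,"dy":-0.5,"dz":0,"rx":0,"ry":0,"rz":1}]';python3 d.py .482 .289 .1 2.7
```

```text
time: 15.15
tool_pos: [0.5161, 0.2703, 0.1494]
ee_rot: [3.141, -0.025, 0.44]
wrist_force: [-0.3, 0.4, 0.8]
width: 0.0751
t 15.15 units [-0.97 -1.26  1.95] turn [-0.05 -0.28  4.5 ] n 1.9529273621970538 w 0.07514046083080249 q [0.38 0.15 1.39 0.   1.57 1.52] F [-0.3  0.4  0.8]
5 rz [-0.00970468 -0.05611796  0.89928274]
-0.19 -0.25 0.39
-0.21 -0.24 0.39
-0.23 -0.22 0.39
-0.24 -0.2 0.39
-0.25 -0.18 0.39
```

```bash
python3 -m inch '[{"grip":0.8,"dx":-0.2,"dy":-0.25,"dz":0.4,"rx":0,"ry":-0.06,"rz":0.95},{"grip":0.8,"dx":-0.23,"dy":-0.25,"dz":0.4,"rx":0,"ry":-0.06,"rz":0.95},{"grip":0.8,"dx":-0.25,"dy":-0.23,"dz":0.4,"rx":0,"ry":-0.06,"rz":0.95},{"grip":0.8,"dx":-0.25,"dy":-0.2,"dz":0.4,"rx":0,"ry":-0.06,"rz":0.95},{"grip":0.8,"dx":-0.25,"dy":-0.2,"dz":0.4,"rx":0,"ry":-0.04,"rz":0.9},{"grip":0.8,"dx":0,"dy":0,"dz":0.4,"rx":0,"ry":0,"rz":0},{"grip":0.8,"dx":0,"dy":0,"dz":0,"rx":0,"ry":0,"rz":0}]';python3 d.py .483 .290 .045 2.7
python3 - <<'E'
from h import *
s=cams.snapshot('top');save(s,'t12.png')
for q in ['watch_case','screwdriver']:
  print(q,[(r['pixel'],r['score']) for r in spotter.place_of(s,q)[:2]])
s2=cams.snapshot('scene');save(s2,'s12.png')
f=np.hstack([cv2.resize(x['frame'][r:r+120,c:c+120,::-1],None,fx=3.3,fy=3.3,interpolation=cv2.INTER_CUBIC) for x,r,c in ((s,140,170),(s2,130,360))]);cv2.imwrite('pics/c12.png',f)
E
```

```text
time: 16.02
tool_pos: [0.4799, 0.2919, 0.0931]
ee_rot: [-3.135, -0.004, 0.019]
wrist_force: [0.7, -0.6, -0.2]
width: 0.0753
t 16.025 units [0.11 0.09 1.92] turn [-0.07 -0.05 -0.32] n 1.9239590482819462 w 0.07530857150793492 q [0.44 0.15 1.51 0.   1.48 1.99] F [ 0.7 -0.6 -0.2]
3 rz [-0.02444715 -0.01608891 -0.10763343]
0.04 0.03 0.64
0.04 0.03 0.64
0.04 0.03 0.64
watch_case []
screwdriver [([242.5, 170.1], 0.7)]
```

View pics/c12.png

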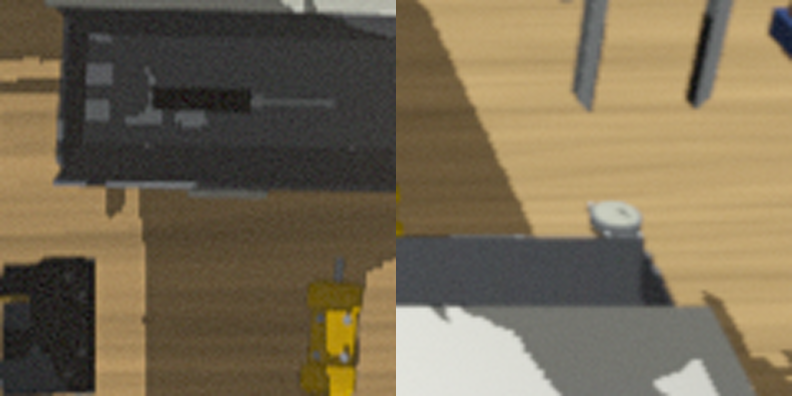

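View pics/t12.png

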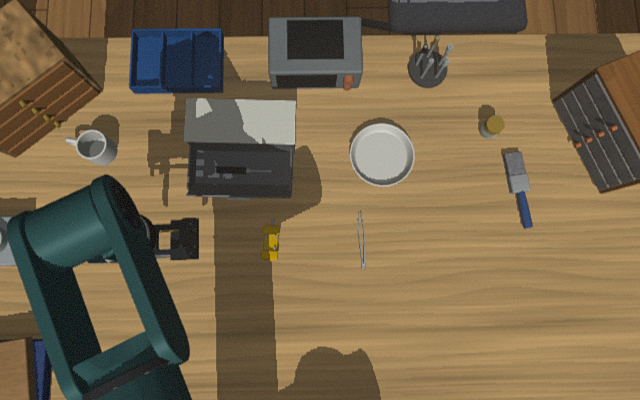

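The screwdriver lies flat in the drawer, handle at (230,170) and tip at (271,171). The open fingers are above the watch. Descending.

```bash
python3 -m inch '[{"grip":0.8,"dx":0.05,"dy":0.03,"dz":0.7,"rx":-0.03,"ry":0,"rz":-0.1},{"grip":0.8,"dx":0.05,"dy":0.03,"dz":0.7,"rx":-0.03,"ry":0,"rz":-0.1},{"grip":0.8,"dx":0.05,"dy":0.03,"dz":0.7,"rx":0,"ry":0,"rz":-0.1},{"grip":0.8,"dx":0,"dy":0,"dz":0.4,"rx":0,"ry":0,"rz":0},{"grip":0.8,"dx":0,"dy":0,"dz":0.3,"rx":0,"ry":0,"rz":0},{"grip":0.8,"dx":0,"dy":0,"dz":0,"rx":0,"ry":0,"rz":0}]';python3 d.py .483 .290 -.004 2.7
python3 - <<'E'
from h import *
s2=cams.snapshot('scene')
cv2.imwrite('pics/c13.png',cv2.resize(s2['frame'][150:220,380:480,::-1],None,fx=7,fy=7,interpolation=cv2.INTER_CUBIC))
E
```

```text
time: 16.98
tool_pos: [0.4847, 0.2895, 0.0181]
ee_rot: [-3.141, -0.004, 0.046]
wrist_force: [0.1, 1.0, 0.7]
width: 0.0752
t 16.975 units [-0.07 -0.02  0.88] turn [-0.01 -0.05 -0.01] n 0.8822371363107946 w 0.07522300851555733 q [ 0.44  0.22  1.58 -0.    1.34  1.96] F [0.1 1.  0.7]
2 rz [-0.00397836 -0.02256645 -0.00715892]
-0.04 -0.01 0.44
-0.03 -0.01 0.44
```

View pics/c13.png

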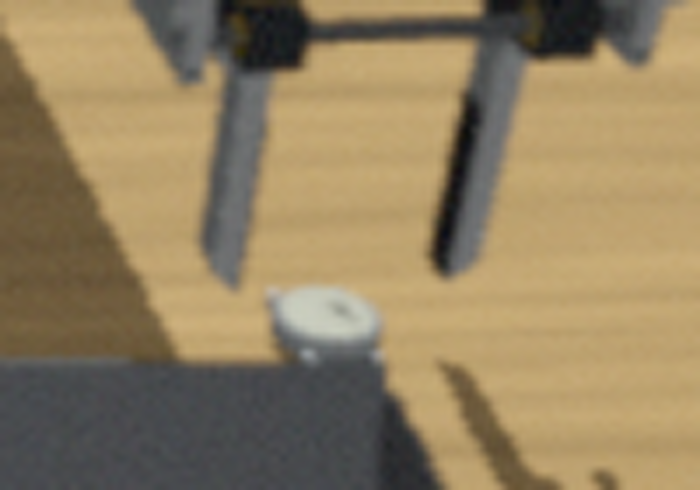

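The fingers straddle the watch (centre about px (427,195)), and the tips are still about 20 mm up. Going down and closing.

```bash
python3 -m inch '[{"grip":0.8,"dx":-0.05,"dy":0,"dz":0.5,"rx":0,"ry":0,"rz":0},{"grip":0.8,"dx":0,"dy":0,"dz":0.3,"rx":0,"ry":0,"rz":0},{"grip":0.8,"dx":0,"dy":0,"dz":0,"rx":0,"ry":0,"rz":0}]'; python3 d.py .483 .290 -.004 2.7
```

```text
time: 17.4
tool_pos: [0.4847, 0.2901, -0.0015]
ee_rot: [-3.139, -0.007, 0.046]
wrist_force: [-0.1, -0.3, -0.2]
width: 0.0755
t 17.4 units [-0.07  0.    0.1 ] turn [-0.02 -0.08 -0.01] n 0.10057868132041158 w 0.07553496191373484 q [ 0.44  0.23  1.61 -0.    1.29  1.96] F [-0.1 -0.3 -0.2]
1 rz [-0.02415434 -0.08382514 -0.01238159]
-0.07 0.0 0.1
```

```bash
python3 -m inch '[{"grip":0.8,"dx":-0.06,"dy":0,"dz":0.08,"rx":0,"ry":-0.08,"rz":0},{"grip":0,"dx":0,"dy":0,"dz":0,"rx":0,"ry":0,"rz":0},{"grip":0,"dx":0,"dy":0,"dz":0,"rx":0,"ry":0,"rz":0},{"grip":0,"dx":0,"dy":0,"dz":0,"rx":0,"ry":0,"rz":0},{"grip":0,"dx":0,"dy":0,"dz":0,"rx":0,"ry":0,"rz":0},{"grip":0,"dx":0,"dy":0,"dz":0,"rx":0,"ry":0,"rz":0}]'; python3 d.py .483 .290 -.004 2.7
```

```text
time: 18.15
tool_pos: [0.4839, 0.2904, -0.0027]
ee_rot: [-3.139, -0.002, 0.046]
wrist_force: [0.1, 0.8, -0.7]
width: 0.0374
t 18.15 units [-0.03  0.01  0.05] turn [-0.03 -0.02 -0.01] n 0.05364384079681066 w 0.0374175160109236 q [0.44 0.24 1.6  0.   1.3  1.96] F [ 0.1  0.8 -0.7]
1 rz [-0.0318622  -0.01872682 -0.01207018]
-0.03 0.01 0.05
```

```bash
python3 -m inch '[{"grip":0,"dx":0,"dy":0,"dz":0,"rx":0,"ry":0,"rz":0},{"grip":0,"dx":0,"dy":0,"dz":0,"rx":0,"ry":0,"rz":0}]'; 
python3 - <<'E'
from h import *
s2=cams.snapshot('scene')
cv2.imwrite('pics/c14.png',cv2.resize(s2['frame'][150:220,380:480,::-1],None,fx=7,fy=7,interpolation=cv2.INTER_CUBIC))
E
```

```text
time: 18.4
tool_pos: [0.4838, 0.2904, -0.0027]
ee_rot: [-3.139, -0.002, 0.046]
wrist_force: [-0.2, 0.6, -0.8]
width: 0.0373
```

View pics/c14.png

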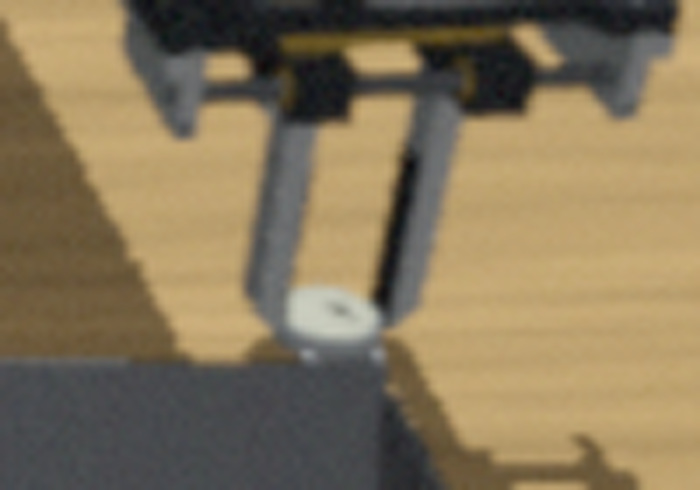

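```bash
python3 - <<'E'
from h import *
s=cams.snapshot('scene')
for z in (.003,.011): print(z,[(np.round((proj(s,(x,.2904,z))-[380,150])*7)) for x in (.468,.476,.484,.492,.5)])
r=spotter.place_of(s,'watch_case')[:2];print([(a['pixel'],a['score'],ray(s,a['pixel'],0)) for a in r])
for sg in (-1,1): print(np.round((proj(s,(.492,.2904+sg*.02,.003))-[380,150])*7))
E
```

```text
0.003 [array([305., 306.]), array([312., 317.]), array([318., 329.]), array([324., 342.]), array([331., 354.])]
0.011 [array([309., 288.]), array([315., 299.]), array([321., 311.]), array([328., 323.]), array([334., 336.])]
[([426.0, 196.3], 0.57, array([0.47613877, 0.29479403, 0.        ]))]
[270. 343.]
[378. 340.]
```

```bash
python3 -m inch '[{"grip":0,"dx":0,"dy":0,"dz":-0.3,"rx":0,"ry":0,"rz":0},{"grip":0,"dx":0,"dy":0,"dz":-0.5,"rx":0,"ry":0,"rz":0},{"grip":0,"dx":0,"dy":0,"dz":-0.5,"rx":0,"ry":0,"rz":0},{"grip":0,"dx":0,"dy":0,"dz":-0.5,"rx":0,"ry":0,"rz":0},{"grip":0,"dx":0,"dy":0,"dz":0,"rx":0,"ry":0,"rz":0}]'; 
python3 - <<'E'
from h import *
s2=cams.snapshot('scene')
cv2.imwrite('pics/c15.png',cv2.resize(s2['frame'][130:220,380:480,::-1],None,fx=6.5,fy=6.5,interpolation=cv2.INTER_CUBIC))
E
```

```text
time: 19.18
tool_pos: [0.4845, 0.2906, 0.0468]
ee_rot: [-3.138, -0.004, 0.046]
wrist_force: [0.9, -0.9, -0.4]
width: 0.0377
```

View pics/c15.png

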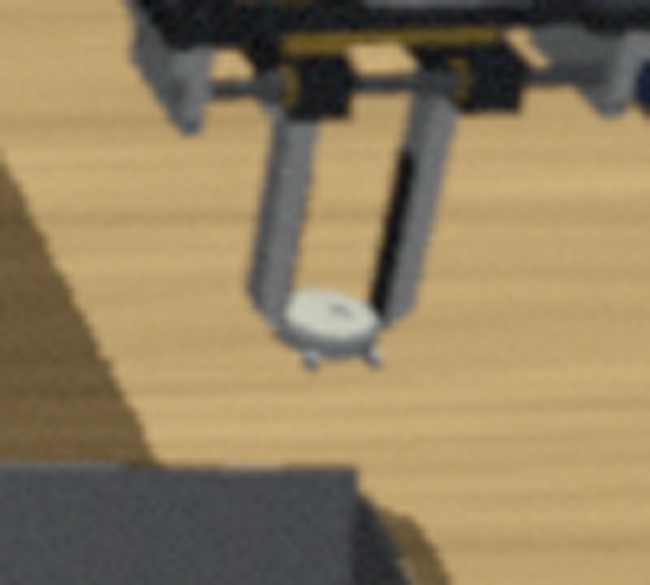

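The watch is held level, with both lugs and the dial visible. Carrying it to the dish.

```bash
python3 -m inch '[{"grip":0,"dx":0,"dy":0.2,"dz":-0.8,"rx":0,"ry":0,"rz":0},{"grip":0,"dx":0,"dy":0.5,"dz":-0.8,"rx":0,"ry":0,"rz":0},{"grip":0,"dx":0.1,"dy":0.8,"dz":-0.8,"rx":0,"ry":0,"rz":0},{"grip":0,"dx":0.2,"dy":0.9,"dz":-0.8,"rx":0,"ry":0,"rz":0},{"grip":0,"dx":0.3,"dy":0.9,"dz":-0.3,"rx":0,"ry":0,"rz":0},{"grip":0,"dx":0.4,"dy":0.9,"dz":0,"rx":0,"ry":0,"rz":0},{"grip":0,"dx":0.4,"dy":0.9,"dz":0,"rx":0,"ry":0,"rz":0},{"grip":0,"dx":0.4,"dy":0.9,"dz":0,"rx":0,"ry":0,"rz":0},{"grip":0,"dx":0.4,"dy":0.9,"dz":0,"rx":0,"ry":0,"rz":0},{"grip":0,"dx":0.4,"dy":0.9,"dz":0,"rx":0,"ry":0,"rz":0},{"grip":0,"dx":0.4,"dy":0.9,"dz":0,"rx":0,"ry":0,"rz":0},{"grip":0,"dx":0.4,"dy":0.9,"dz":0,"rx":0,"ry":0,"rz":0}]'; python3 d.py .672 -.142 .11 2.7
```

```text
time: 20.72
tool_pos: [0.5774, 0.0475, 0.1274]
ee_rot: [-3.141, 0.013, 0.05]
wrist_force: [0.6, 0.2, -0.8]
width: 0.0372
t 20.725 units [3.41 7.76 0.65] turn [-0.01  0.14  0.03] n 7.75884942155138 w 0.03721186628588594 q [-0.02  0.18  1.4  -0.    1.57  1.51] F [ 0.6  0.2 -0.8]
10 rz [-0.00057473  0.01439576  0.00335808]
0.34 0.78 0.06
0.34 0.78 0.07
0.34 0.78 0.07
0.34 0.78 0.07
0.34 0.78 0.07
0.34 0.78 0.07
0.34 0.78 0.07
0.34 0.78 0.07
0.34 0.78 0.07
0.34 0.77 0.07
```

```bash
python3 -m inch '[{"grip":0,"dx":0.35,"dy":0.8,"dz":0.1,"rx":0,"ry":0.02,"rz":0},{"grip":0,"dx":0.35,"dy":0.8,"dz":0.1,"rx":0,"ry":0.02,"rz":0},{"grip":0,"dx":0.35,"dy":0.8,"dz":0.1,"rx":0,"ry":0.02,"rz":0},{"grip":0,"dx":0.35,"dy":0.8,"dz":0.1,"rx":0,"ry":0.02,"rz":0},{"grip":0,"dx":0.35,"dy":0.8,"dz":0.1,"rx":0,"ry":0.02,"rz":0},{"grip":0,"dx":0.35,"dy":0.8,"dz":0.1,"rx":0,"ry":0.02,"rz":0},{"grip":0,"dx":0.35,"dy":0.8,"dz":0.1,"rx":0,"ry":0,"rz":0},{"grip":0,"dx":0.35,"dy":0.8,"dz":0.1,"rx":0,"ry":0,"rz":0},{"grip":0,"dx":0.4,"dy":0.8,"dz":0,"rx":0,"ry":0,"rz":0},{"grip":0,"dx":0.2,"dy":0.4,"dz":0,"rx":0,"ry":0,"rz":0},{"grip":0,"dx":0,"dy":0,"dz":0,"rx":0,"ry":0,"rz":0}]'; python3 d.py .672 -.142 .06 2.7
python3 - <<'E'
from h import *
s=cams.snapshot('top');s2=cams.snapshot('scene')
for x in (s,s2): print([(a['pixel'],round(a['score'],2),ray(x,a['pixel'],0)) for a in spotter.place_of(x,'ring_dish')[:1]])
f=np.hstack([cv2.resize(x['frame'][r:r+150,c:c+150,::-1],None,fx=2.6,fy=2.6,interpolation=cv2.INTER_CUBIC) for x,r,c in ((s,80,310),(s2,150,170))]);cv2.imwrite('pics/c16.png',f)
E
```

```text
time: 22.1
tool_pos: [0.6769, -0.1517, 0.102]
ee_rot: [-3.14, 0.005, 0.048]
wrist_force: [0.0, 0.2, -1.9]
width: 0.0372
t 22.1 units [-0.17 -0.39  1.68] turn [-0.02  0.06  0.01] n 1.6834166470145455 w 0.03717418863289104 q [-0.3   0.44  1.12  0.    1.59  1.22] F [ 0.   0.2 -1.9]
3 rz [-0.00755191  0.01996079  0.00428986]
-0.06 -0.13 0.56
-0.06 -0.13 0.56
-0.06 -0.13 0.56
[([379.7, 156.0], 0.61, array([ 0.67413706, -0.14122296,  0.        ]))]
[([245.6, 253.2], 0.97, array([ 0.67318944, -0.14795359,  0.        ]))]
```

View pics/c16.png

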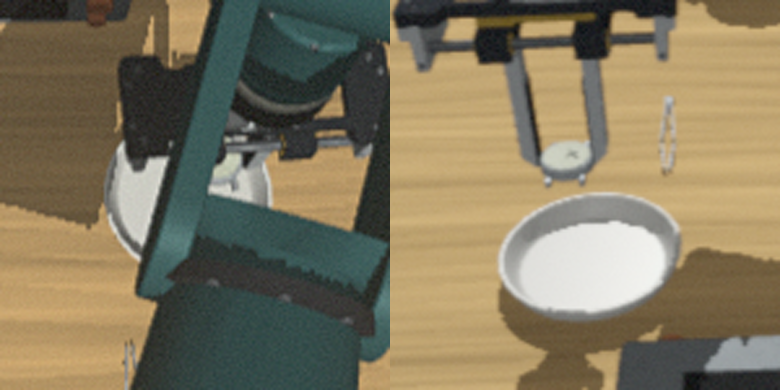

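The watch is held above the dish. The two cameras agree that the dish centre is at about (.674,-.145). Lowering.

```bash
python3 -m inch '[{"grip":0,"dx":-0.08,"dy":-0.1,"dz":0.6,"rx":0,"ry":0.02,"rz":0},{"grip":0,"dx":-0.08,"dy":-0.1,"dz":0.7,"rx":0,"ry":0.02,"rz":0},{"grip":0,"dx":-0.05,"dy":-0.08,"dz":0.7,"rx":0,"ry":0,"rz":0},{"grip":0,"dx":0,"dy":0,"dz":0.6,"rx":0,"ry":0,"rz":0},{"grip":0,"dx":0,"dy":0,"dz":0.6,"rx":0,"ry":0,"rz":0},{"grip":0,"dx":0,"dy":0,"dz":0,"rx":0,"ry":0,"rz":0}]'; python3 d.py .671 -.145 .0035 2.7
python3 - <<'E'
from h import *
s2=cams.snapshot('scene')
cv2.imwrite('pics/c17.png',cv2.resize(s2['frame'][180:290,190:310,::-1],None,fx=5,fy=5,interpolation=cv2.INTER_CUBIC))
E
```

```text
time: 23.05
tool_pos: [0.6685, -0.1396, 0.0163]
ee_rot: [-3.138, 0.004, 0.053]
wrist_force: [0.0, 0.4, -1.0]
width: 0.0375
t 23.05 units [0.09 0.22 0.51] turn [-0.04  0.04  0.07] n 0.5101188186738224 w 0.03751400292474879 q [-0.29  0.47  1.25  0.    1.42  1.23] F [ 0.   0.4 -1. ]
1 rz [-0.03919512  0.04496626  0.0706773 ]
0.09 0.22 0.51
```

View pics/c17.png

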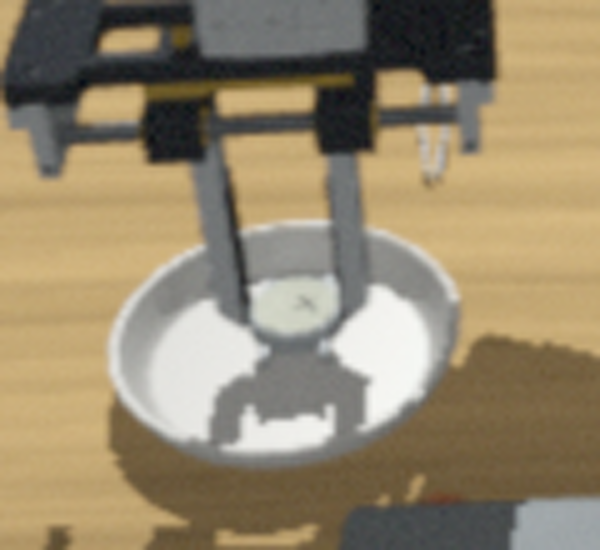

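```bash
python3 -m inch '[{"grip":0,"dx":0.25,"dy":0.1,"dz":0.25,"rx":-0.03,"ry":0.03,"rz":0},{"grip":0,"dx":0.1,"dy":0.05,"dz":0.18,"rx":0,"ry":0,"rz":0},{"grip":0,"dx":0,"dy":0,"dz":0.05,"rx":0,"ry":0,"rz":0},{"grip":0,"dx":0,"dy":0,"dz":0,"rx":0,"ry":0,"rz":0}]'
python3 - <<'E'
from h import *
s2=cams.snapshot('scene')
cv2.imwrite('pics/c18.png',cv2.resize(s2['frame'][180:290,190:310,::-1],None,fx=5,fy=5,interpolation=cv2.INTER_CUBIC))
E
```

```text
time: 23.6
tool_pos: [0.6808, -0.1443, 0.0071]
ee_rot: [3.14, -0.005, 0.053]
wrist_force: [-0.6, -0.5, -1.0]
width: 0.0373
```

View pics/c18.png

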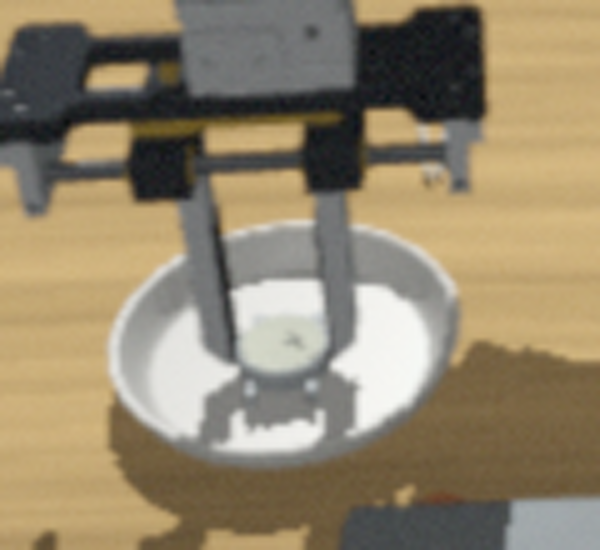

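The watch is now near the dish centre (about px (247,250)) and a few mm above its floor. Lowering the last bit and letting go.

```bash
python3 -m inch '[{"grip":0,"dx":-0.05,"dy":0,"dz":0.13,"rx":0,"ry":0,"rz":0},{"grip":0,"dx":0,"dy":0,"dz":0.05,"rx":0,"ry":0,"rz":0},{"grip":0,"dx":0,"dy":0,"dz":0,"rx":0,"ry":0,"rz":0}]'
```

```text
time: 24.02
tool_pos: [0.6796, -0.1443, 0.0028]
ee_rot: [3.14, -0.006, 0.053]
wrist_force: [0.5, -0.1, -1.4]
width: 0.037
```

```bash
python3 -m inch '[{"grip":0.6,"dx":0,"dy":0,"dz":0,"rx":0,"ry":0,"rz":0},{"grip":0.6,"dx":0,"dy":0,"dz":0,"rx":0,"ry":0,"rz":0},{"grip":0.6,"dx":0,"dy":0,"dz":0,"rx":0,"ry":0,"rz":0},{"grip":0.6,"dx":0,"dy":0,"dz":-0.3,"rx":0,"ry":0,"rz":0},{"grip":0.6,"dx":0,"dy":0,"dz":-0.7,"rx":0,"ry":0,"rz":0},{"grip":0.6,"dx":0,"dy":0,"dz":-0.8,"rx":0,"ry":0,"rz":0},{"grip":0.6,"dx":0,"dy":0,"dz":-0.8,"rx":0,"ry":0,"rz":0},{"grip":0.6,"dx":0,"dy":0,"dz":-0.8,"rx":0,"ry":0,"rz":0},{"grip":0.6,"dx":-0.5,"dy":0,"dz":-0.8,"rx":0,"ry":0,"rz":0},{"grip":0.6,"dx":-0.9,"dy":0,"dz":-0.5,"rx":0,"ry":0,"rz":0},{"grip":0.6,"dx":-0.9,"dy":0.5,"dz":0,"rx":0,"ry":0,"rz":0},{"grip":0.6,"dx":-0.9,"dy":0.5,"dz":0,"rx":0,"ry":0,"rz":0}]'
python3 -m inch '[{"grip":0.6,"dx":-0.9,"dy":0.9,"dz":0,"rx":0,"ry":0,"rz":0},{"grip":0.6,"dx":-0.9,"dy":0.9,"dz":0,"rx":0,"ry":0,"rz":0},{"grip":0.6,"dx":-0.9,"dy":0.9,"dz":0,"rx":0,"ry":0,"rz":0},{"grip":0.6,"dx":-0.9,"dy":0.9,"dz":0,"rx":0,"ry":0,"rz":0},{"grip":0.6,"dx":-0.5,"dy":0.5,"dz":0,"rx":0,"ry":0,"rz":0},{"grip":0.6,"dx":0,"dy":0,"dz":0,"rx":0,"ry":0,"rz":0}]'
python3 - <<'E'
from h import *
s=cams.snapshot('top');s2=cams.snapshot('scene');save(s,'t20.png');save(s2,'s20.png')
for q in ('ring_dish','watch_case','screwdriver'):
  for x in (s,s2): print(q,[(a['pixel'],round(a['score'],2),ray(x,a['pixel'],.008 if q[0]=='s' else .003)) for a in spotter.place_of(x,q)[:1]])
f=np.hstack([cv2.resize(x['frame'][r:r+120,c:c+w,::-1],None,fx=2.5,fy=2.5,interpolation=cv2.INTER_CUBIC) for x,r,c,w in ((s,90,170,250),)]);g=cv2.resize(s2['frame'][200:300,190:470,::-1],(625,223),interpolation=cv2.INTER_CUBIC);cv2.imwrite('pics/c20.png',np.vstack([f,g]))
E
```

```text
time: 25.52
tool_pos: [0.6035, -0.1741, 0.1398]
ee_rot: [3.133, -0.024, 0.056]
wrist_force: [-0.4, -0.4, 0.5]
width: 0.0564
time: 26.28
tool_pos: [0.5056, -0.2872, 0.1514]
ee_rot: [3.123, -0.039, 0.055]
wrist_force: [0.6, 0.5, 0.8]
width: 0.0563
ring_dish [([378.9, 157.8], 0.6, array([ 0.66925823, -0.13874674,  0.003     ]))]
ring_dish [([245.7, 254.3], 0.97, array([ 0.6798425 , -0.14664219,  0.003     ]))]
watch_case [([381.7, 151.7], 0.77, array([ 0.68318247, -0.14565205,  0.003     ]))]
watch_case [([249.8, 251.0], 0.74, array([ 0.6700864 , -0.13926064,  0.003     ]))]
screwdriver [([243.9, 169.6], 0.54, array([0.64626999, 0.16054649, 0.008     ]))]
screwdriver []
```

View pics/c20.png

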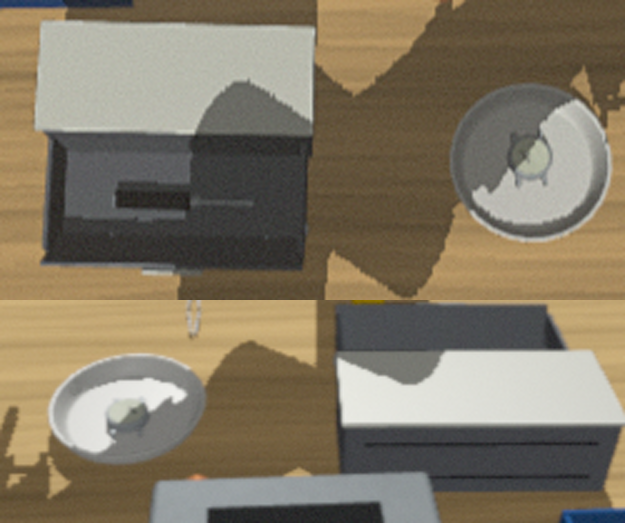

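Both things are in place. The watch lies centred in the dish, dial up, and the screwdriver lies along the drawer floor. The robot is clear of everything, so I'm handing in.

```bash
python3 -c "
from bench import robot
print(robot.close_job())"
```

```text
the job is handed in; nothing more can be done
None
```

I put the screwdriver in the drawer and the watch in the ring dish, then handed the job in at about 26 s of the 64 s allowed. No verdict was reported.

- **Screwdriver:** the last top picture shows it lying flat along the drawer's length. Its middle is at about (0.646, 0.161), within a few mm of the drawer centre I measured (0.649, 0.162). The scene camera could not confirm this, because the housing hides the inside of the drawer.
- **Watch:** both cameras show it dial up near the middle of the dish, and the dish standing flat on the bench. The network's watch-to-dish distance came out at about 10–16 mm and differed between the cameras by about 1 cm. That is still well inside the 45 mm limit.
- **Missed grasp:** my first try on the screwdriver closed on air, because the fingertips really stood about 20 mm higher than the reported tool height implied. The pictures showed the screwdriver had not moved, and I corrected every later height for this.
- **Watch grip width:** the gripper read 37 mm on the 40 mm watch, which I did not explain. The grip held, and the watch stayed level while I carried and lowered it.

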